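# Hang a slide rack on the transport rail of a slide stainer

## Task

Take the slide rack with the yellow tab by its tab and hang it upright on the stainer's transport rail in the loading bay above the empty drip tray, at its left end as seen from the robot: bring it in level from the front with the rail in the mouth of its hook, pass the hook over the anti-jump lip and lower it behind the lip, a couple of finger widths to the right of that bay's orange pusher dog, until you feel it sit on the channel floor, still in hand. Then slide it left along the channel, gently and without forcing anything, until the hook rests against the dog, and let go. The rail's lift parks at a slightly different height every time, so feel for the floor and never drop the rack in or press hard; leave the blue rack and the other things alone.

Things in the scene. Friction and masses are not known exactly. Their poses are not given: they have to be found in the camera images.
- rack_yellow: Slide rack to hang, loose, 0.2-0.35 kg, upright on the bench left or right in front of the stainer: white frame 60 (x) x 84 (y) x 40 mm high, slides with yellow ends, steel hook, yellow tab on top. Origin: centre of underside, z up. Hook mouth open towards +x. Balanced: hangs upright on its hook, by tab or tongue.
- tab_top (a point): Centre of the top edge of the yellow grip tab, 162 mm above the rack's underside; rack axes. Tab: 8 mm thick in x, 30 mm wide in y, 52 mm tall, straight above the hook's tongue. Hold its upper part: when the rack hangs, finger tips more than 34 mm below this point would meet the rail's rear guide.
- hook_foot (a point): Centre of the lower end face of the hook's tongue, 86 mm above the rack's underside, 76 mm below and 1 mm to +x of the tab top; rack axes. Tongue 6 mm (x) x 40 mm (y), 16 mm long below the crown. Below it the mouth, 46 mm high, down to the frame; the neck plate's face is 17 mm from the tongue's, on the -x side.
- stainer: White bench-top slide stainer, fixed. Origin on the bench below the channel's centre line; x from its front (robot side) to its rear, y left along the rail, z up. Front edge at x = -55 mm; under the rail a drip tray (rim at 46 mm) and two vats (rims at 91 mm); columns 256 mm high at the rail's ends, y = 165 and -318 mm; housing behind, 110 mm high, from x = 80 mm.
- bay_seat (a point): Fixed to the stainer at x 0, y 60, z 205 mm in its frame, same axes: where the hook foot's centre belongs when the tongue's side touches the loading bay's dog; mid-channel, at nominal floor height. The rail with lip, guide and dogs parks anywhere from 8 mm below to 8 mm above nominal: not measured; feel for it. Sprung, 7 N per mm down.
- bay_lip (a point): Top edge of the anti-jump lip in front of the seat, at nominal rail height; stainer axes. Aluminium rail, an upward-open channel 13 mm wide inside, floor 4 mm thick. Lip: 3 mm thick, at x = -9.5 to -6.5 mm of the stainer frame, top 9 mm above the floor. Keep the tongue above it until behind it.
- bay_guide (a point): Top front edge of the rail's rear guide plate behind the seat, at nominal rail height: the channel's rear wall, face at x = +6.5 mm of the stainer frame, top 38 mm above the floor; stainer axes. A tongue held above the lip and moved towards +x meets this wall and can slide down it to the floor.
- bay_dog (a point): Middle of the right-hand face (towards -y) of the loading bay's orange pusher dog, y = +80 mm in the stainer frame, 15 mm above nominal floor; stainer axes. Dog 8 mm thick, across the channel, 41 mm high, sprung towards +y at 4 N per mm. The next bay on the right has its own dog and a hung white-ended rack that cannot move and reaches to y = -38 mm.
- rack_blue: A rack of the same make with blue tab and blue slide ends, loose, on the other side in front of the stainer; not to be moved. Origin and axes as the yellow rack's.
- tube_rack: Blue tube rack 100 x 200 x 52 mm with capped tubes, loose, near the right edge; origin at the centre of its underside.
- tip_box: Pipette tip box 87 x 122 x 84 mm with blue lid, loose, on the right; origin at the centre of its underside.
- wash_bottle: Clear bottle with white cap, 62 mm across, 150 mm high, loose, on the left; origin at the centre of its underside.
- amber_bottle: Amber reagent bottle with blue cap, 72 mm across, 140 mm high, loose, on the left; origin at the centre of its underside.
- slide_box: Flat blue and white slide box 85 x 165 x 34 mm, loose, far left; origin at the centre of its underside.
- jar: Empty glass jar, 60 mm across, 85 mm high, loose, near left; origin at the centre of its underside.
Things that resemble listed ones, but are neither listed nor needed, are in the scene too. Leave any pink look-alike of the rack_yellow alone.

How it is judged:
On the way:
1. the yellow rack's hook is behind the lip and sits on the channel floor in the loading bay, clear of the dog, while the fingers still hold it (x of hook_foot in the frame of bay_seat between -0.0045 and 0.0045 m and z of hook_foot in the frame of bay_seat between -0.0115 and 0.0095 m and y of hook_foot in the frame of bay_seat between -0.056 and -0.004 m and angle between rack_yellow's own z axis and vertical below 0.12 rad and contact force between rack_yellow and stainer above 0.5 N and contact force between rack_yellow and the fingers above 0.5 N), for 0.2 s.
At the end, for the whole second after the job is handed in: Yellow rack released, at rest, hanging on the rail: tongue behind the lip (foot within 4.5 mm of the channel centre line, 11 mm of nominal floor height, borne by the rail), upright within 0.12 rad, in line with the rail within 0.15 rad, hook against the loading bay dog (gap at most 2.5 mm) (x of hook_foot in the frame of bay_seat between -0.0045 and 0.0045 m and z of hook_foot in the frame of bay_seat between -0.0115 and 0.0095 m and y of hook_foot in the frame of bay_seat between -0.0025 and 0.002 m and angle between rack_yellow's own z axis and vertical below 0.12 rad and angle between the y axis of rack_yellow and the y axis of stainer, either way round below 0.15 rad and contact force between rack_yellow and stainer above 1 N and linear speed of rack_yellow below 0.01 m/s and angular speed of rack_yellow below 0.1 rad/s); the robot touches nothing.
It fails at once if the yellow rack is pressed or knocked against the stainer (rail, lip, dog or any part of it) with more than 18 N (contact force between rack_yellow and stainer above 18 N).
It fails at once if the gripper or the arm pushes on the stainer with more than 20 N (contact force between any of the fingers, the arm and stainer above 20 N).
It fails at once if the yellow rack is tipped more than 0.5 rad (slides would fall out) (angle between rack_yellow's own z axis and vertical above 0.5 rad).
It fails at once if the blue rack or another thing on the bench is shifted more than 15 mm (distance of any of rack_blue, tube_rack, tip_box, wash_bottle, amber_bottle, slide_box, jar from where it was at the start of the episode above 0.015 m).
It also fails if it takes over 56 s, if anything falls off the work surface, if the arm or the gripper's body presses on something with over 40 N, if the wrist force passes 120 N, or if a joint passes its speed limit or range.

## Robot

A 6-joint arm with a two-finger parallel gripper is mounted at the origin on the work surface. World frame = base frame: x ahead of the robot, y to its left, z up, the work surface at z = 0. Lengths are in m, angles in rad, forces in N, time in s.
With the tool pointing down it reaches from about 0.25 to 0.775 m from the base axis. Payload 4 kg.
Tool frame: the origin (TCP) lies midway between the tips of the shut fingers; the grasp point (between the pads) lies 19 mm behind it; z points along the fingers, x is the direction in which the jaws open and shut, and the axes are right-handed (so a half turn about z gives the same grasp; the last joint's range is limited). The gripper opens to 94 mm and grips with 3 to 60 N. Pads are 16 mm wide; open, the fingers measure 119 mm over their backs; the gripper's body (75 mm by 177 mm) begins 78 mm behind the grasp point.
Start: joints at [-1.203, 0.087, 1.371, -0, 1.684, -0.103], TCP at [0.249, -0.49, 0.206] pointing down, gripper open.
Joint ranges: [-3.1, 3.1], [-0.76, 2.03], [0.27, 2.55], [-1.08, 4.22], [0.17, 2.65], [-2.57, 2.57]. Speed limits (rad/s): [2.79, 2.79, 3.14, 3.14, 3.14, 3.14].

## Interface

Orientations are given as [roll, pitch, yaw] about the fixed x, y, z axes, in that order (R = Rz(yaw) Ry(pitch) Rx(roll)).
In Python, from bench import robot gives the robot as it stands.
- The arm moves only by the shell command python3 -m handwheel 'ROWS'. ROWS is a JSON object of lists of equal length, an entry for each row: "delta_pos": the shift along the tool's x, y, z in mm, a list of three; "rotation": the turn, a rotation vector about the tool's x, y, z in rad, a list of three; "claw": the closure, from -1 (fully open) to 1 (shut). In form: {"delta_pos": [[tx, ty, tz], ...], "rotation": [[wx, wy, wz], ...], "claw": [claw, ...]}. A call has exactly 8 rows; each row shifts and turns the commanded pose from where the row before left it, along the tool's axes as they then stand; what a row does not reach is not made up. A row lasts 1/8 s, in which the tool goes at most 62.5 mm and 10.7 degrees, less where a joint would pass 70% of its speed; a pose out of reach is approached as far as the arm can. A call with a gripper value outside its range is refused whole. The fingers move at their own pace and stop on an object; the grip force is fixed at half the most. Time passes only in rows, so rows that do not move let the fingers close, or fill a call up. It gives the time, the measured TCP pose, the force and the opening at its end, in the units of the state.
- robot.get_obs(): the state, without advancing time (a new reading comes with each control period).
- robot.snapshot(name): name is "scene" or "top"; returns a dict with "color" (420x560x3 uint8, red, green, blue), "intrinsics" (3x3 intrinsics, pixels), "eye" and "rotation" of the camera in the world. Camera axes: x right, y down, z forward; pixel columns grow to the right and rows downward; lengths in m; the calibration is good to about 2 mm. A picture is of the moment at which its call begins. There is no depth.
- robot.close_job(): hands the job in, once; it reports no verdict.
The state is a dict: "time": time; "joint_positions": joint angles; "qvel": joint speeds; "joint_torque": joint torques, N m; "tool_pos": TCP position; "ee_rot": TCP orientation; "wrist_force": force on the tool from outside, world axes, zero at the start; "wrist_torque": the same for the moment, N m; "width": finger opening in m.
Only numpy, scipy, OpenCV 4.12 (cv2) and the standard library are available. Lean on these libraries where they do the work, as an engineer would, in place of code of your own. Each camera call takes 0.05 s, during which the arm holds its last target.

## Working session

There is one attempt and no reset: what is moved stays moved. The work goes in short steps, Python scripts to look and compute and a shell command to move; the robot and the scene stay as the last step left them, time stands still between calls to the robot, and variables do not carry over. Pictures are saved under pics/ and viewed, and the job is handed in when it is done.

```bash
mkdir -p pics; ls
python3 - <<'E'
from bench import robot
import cv2,json,numpy as np
o=robot.get_obs(); print({k:np.round(v,4).tolist() for k,v in o.items()})
for n in("scene","top"):
    s=robot.snapshot(n); cv2.imwrite(f"pics/{n}0.png",s["color"][:,:,::-1])
    print(n,np.round(s["intrinsics"],1).tolist(),np.round(s["eye"],4).tolist(),np.round(s["rotation"],4).tolist())
E
```

```text
pics
{'time': 0.0, 'joint_positions': [-1.2031, 0.0879, 1.3723, 0.0, 1.6836, -0.1031], 'qvel': [-0.0006, -0.0017, 0.0005, -0.0016, 0.0009, -0.0002], 'joint_torque': [-0.0017, -34.018, -30.2428, 0.0715, 0.0331, -0.0002], 'tool_pos': [0.2493, -0.4897, 0.2043], 'ee_rot': [-3.1414, 0.0022, -1.1], 'wrist_force': [-0.9463, 0.0849, -1.4733], 'wrist_torque': [0.0309, 0.012, -0.0255], 'width': 0.0943}
scene [[502.2, 0.0, 284.8], [0.0, 502.2, 209.8], [0.0, 0.0, 1.0]] [0.8898, 0.5662, 1.3705] [-2.6021, 0.0063, 2.5122]
top [[485.5, 0.0, 297.3], [0.0, 485.5, 209.8], [0.0, 0.0, 1.0]] [0.2672, -0.0241, 1.5709] [-2.9911, -0.0149, -1.5446]
```

View pics/scene0.png

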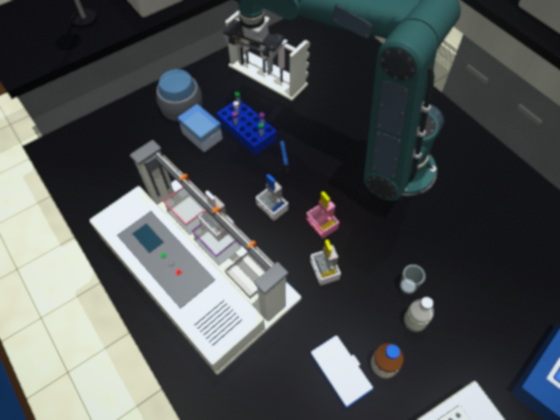

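View pics/top0.png

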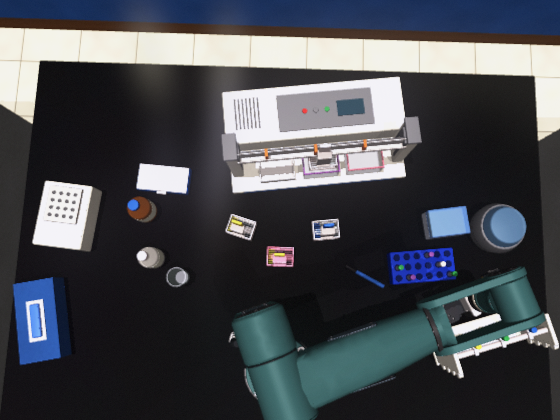

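The scene camera faces the robot and the top camera sees from above (+x up, +y left).

Candidates for the yellow rack:
- White frame with yellow tab, top (240,226), scene (326,265).
- Pink look-alike with a yellow tab, top (280,257), scene (322,215).
- Blue rack, top (326,230).

I'll choose the white frame and check it in a crop.

Run:
```python
import cv2,numpy as np
a=cv2.imread("pics/top0.png");b=cv2.imread("pics/scene0.png")
def crop(im,x0,y0,x1,y1,f,n): cv2.imwrite(n,cv2.resize(im[y0:y1,x0:x1],None,fx=f,fy=f,interpolation=cv2.INTER_CUBIC))
crop(a,215,120,355,275,5,"pics/c_top_rack.png") if False else crop(a,215,70,430,200,3.7,"pics/c_top_st.png")
crop(a,215,200,305,275,8,"pics/c_top_rack.png")
crop(b,120,130,360,310,3.3,"pics/c_scene.png")
crop(b,295,185,355,300,5,"pics/c_scene_rack.png")
```

```text
(no output)
```

View pics/c_top_st.png

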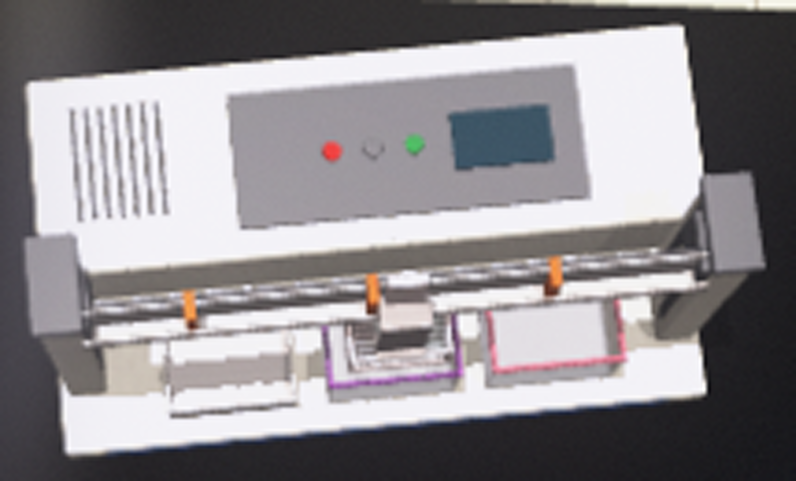

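View pics/c_top_rack.png

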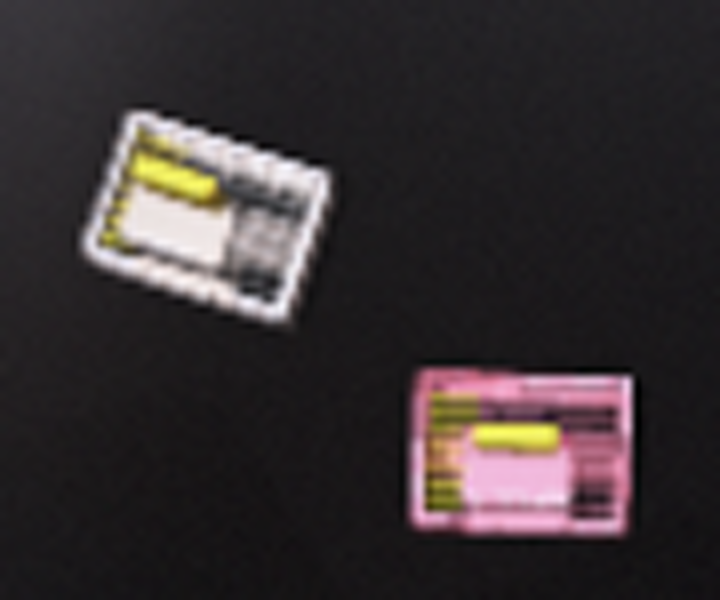

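View pics/c_scene.png

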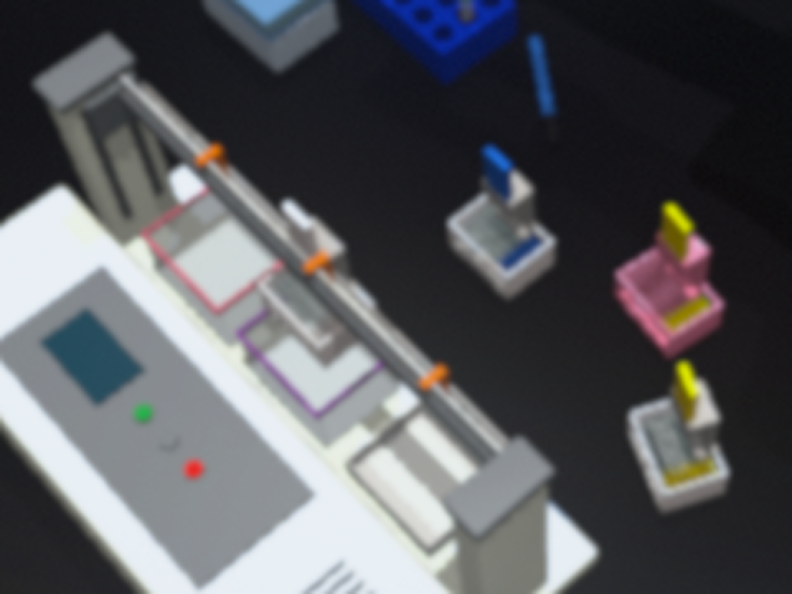

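View pics/c_scene_rack.png

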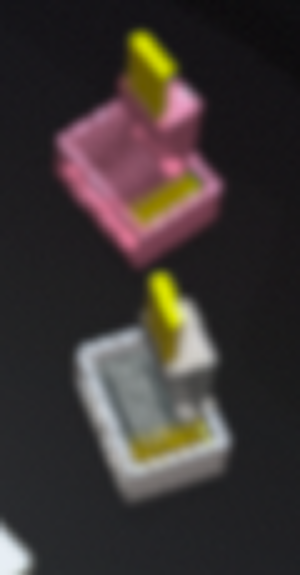

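Choice confirmed: the white frame with yellow slide ends and yellow tab is at top (240,226). Its yaw is about -17°, and the neck is on the robot side. The empty drip tray is the left-hand grey tray, with its dog at top ≈(266,153). Next I'll measure.

```bash
cat > h.py <<'E'
import numpy as np,cv2
from scipy.spatial.transform import Rotation as R
C={"scene":(np.array([[502.2,0,284.8],[0,502.2,209.8],[0,0,1]]),np.array([.8898,.5662,1.3705]),R.from_euler('xyz',[-2.6021,.0063,2.5122]).as_matrix()),
"top":(np.array([[485.5,0,297.3],[0,485.5,209.8],[0,0,1]]),np.array([.2672,-.0241,1.5709]),R.from_euler('xyz',[-2.9911,-.0149,-1.5446]).as_matrix())}
def ray(c,p):
    K,e,r=C[c]; d=r@np.linalg.inv(K)@np.array([p[0],p[1],1.]); return e,d/np.linalg.norm(d)
def onz(c,p,z):
    e,d=ray(c,p); return e+d*(z-e[2])/d[2]
def proj(c,X):
    K,e,r=C[c]; q=K@(r.T@(np.asarray(X,float)-e)); return q[:2]/q[2]
def tri(p,q):
    A=[];b=[]
    for c,x in(("scene",p),("top",q)):
        e,d=ray(c,x);P=np.eye(3)-np.outer(d,d);A.append(P);b.append(P@e)
    X=np.linalg.lstsq(np.vstack(A),np.hstack(b),rcond=None)[0]
    return X,[np.linalg.norm(A[i]@X-b[i]) for i in(0,1)]
def comps(img,lo,hi,amin=4):
    h=cv2.cvtColor(img,cv2.COLOR_BGR2HSV);m=cv2.inRange(h,lo,hi)
    n,l,s,c=cv2.connectedComponentsWithStats(m)
    return [(s[i].tolist(),np.round(c[i],2).tolist(),cv2.minAreaRect(np.argwhere(l==i)[:,::-1].astype(np.float32))) for i in range(1,n) if s[i,4]>=amin]
E
python3 - <<'E'
from h import *
for n in("scene","top"):
    im=cv2.imread(f"pics/{n}0.png")
    print(n,"orange");[print(c) for c in comps(im,(5,150,130),(17,255,255))]
    print("yellow");[print(c) for c in comps(im,(24,150,100),(34,255,255))]
    print("dark yellow / blue tab n/a")
E
```

```text
scene orange
([180, 174, 7, 6, 22], [183.55, 176.5], ((183.50001525878906, 177.00001525878906), (3.535533905029297, 7.77817440032959), 45.0))
([212, 207, 8, 6, 24], [215.5, 209.5], ((215.5, 210.0), (3.5355336666107178, 6.363960266113281), 45.0))
([248, 241, 7, 7, 24], [251.38, 243.83], ((251.25001525878906, 244.25001525878906), (3.535533905029297, 8.485280990600586), 45.0))
yellow
([321, 191, 9, 16, 85], [324.59, 197.86], ((325.3299560546875, 198.30999755859375), (15.414929389953613, 7.636753559112549), 81.8698959350586))
([323, 220, 11, 9, 33], [328.09, 223.94], ((327.971923828125, 223.9550323486328), (2.6499948501586914, 11.659976959228516), 57.9946174621582))
([325, 239, 6, 18, 66], [327.62, 246.2], ((327.5, 247.5), (17.0, 5.0), 90.0))
([322, 270, 13, 7, 36], [328.36, 272.89], ((327.95001220703125, 272.8499755859375), (2.8460497856140137, 12.649109840393066), 71.56504821777344))
dark yellow / blue tab n/a
top orange
([363, 140, 4, 8, 20], [364.5, 143.7], ((364.5, 143.5), (7.0, 3.0), 90.0))
([314, 144, 3, 9, 21], [315.19, 148.43], ((315.0, 148.0), (8.0, 2.0), 90.0))
([265, 149, 3, 8, 18], [265.83, 152.94], ((266.0, 152.5), (7.0, 2.0), 90.0))
yellow
([232, 219, 10, 6, 25], [236.2, 221.96], ((236.50001525878906, 222.00001525878906), (9.17060375213623, 3.4785051345825195), 18.43494987487793))
([269, 250, 5, 2, 7], [270.57, 250.71], ((271.0, 250.5), (4.0, 1.0), 0.0))
([275, 253, 10, 3, 22], [279.59, 253.95], ((279.5, 254.0), (2.0, 9.0), 90.0))
([269, 260, 3, 3, 8], [269.88, 261.12], ((270.0, 261.0), (2.0, 2.0), 90.0))
([475, 346, 6, 3, 14], [477.79, 347.0], ((477.5, 347.0), (2.0, 5.0), 90.0))
dark yellow / blue tab n/a
```

Run:
```python
from h import *
S=[(251.38,243.83),(215.5,209.5),(183.55,176.5)];T=[(265.83,152.94),(315.19,148.43),(364.5,143.7)]
for s,t in zip(S,T): X,e=tri(s,t);print("dog",X.round(4),np.round(e,4))
# frame corners & tab
f=np.array([(130,110),(330,175),(290,325),(85,245)])/8+[215,200]-.5
P=np.array([onz("top",p,.04) for p in f]);print(P.round(4),P.mean(0).round(4));print([np.linalg.norm(P[i]-P[i-1]).round(4) for i in range(4)])
print("tab",onz("top",(236.2,221.96),.16), tri((326.5,241.5),(236.2,221.96)))
# colum tops: top crop
for n,q in(("L",[(25,238),(72,234),(80,328),(32,334)]),("R",[(705,176),(750,172),(764,266),(716,270)])):
    q=np.array(q)/3.7+[215,70]-.5
    P=np.array([onz("top",p,.256) for p in q]);print(n,P.round(4).tolist(),P.mean(0).round(4))
for n,q in(("L",[(448,490),(522,438),(553,468),(478,523)]),("R",[(34,84),(108,34),(134,66),(60,110)])):
    q=np.array(q)/3.3+[120,130]-.5
    P=np.array([onz("scene",p,.256) for p in q]);print(n,P.round(4).tolist(),P.mean(0).round(4))
```

```text
dog [0.6263 0.0528 0.2533] [0.0011 0.0011]
dog [ 0.6446 -0.0854  0.2516] [0.0019 0.0019]
dog [ 0.6606 -0.2226  0.2562] [0.0011 0.0011]
[[0.4828 0.1704 0.04  ]
 [0.459  0.09   0.04  ]
 [0.399  0.1035 0.04  ]
 [0.4284 0.1857 0.04  ]] [0.4423 0.1374 0.04  ]
[np.float64(0.0565), np.float64(0.0838), np.float64(0.0615), np.float64(0.0873)]
tab [0.4406294  0.13808821 0.16      ] (array([0.44122348, 0.13303488, 0.17835849]), [np.float64(0.004097249896211493), np.float64(0.0040972498962112604)])
L [[0.676, 0.18, 0.256], [0.6803, 0.1447, 0.256], [0.6074, 0.1353, 0.256], [0.6017, 0.171, 0.256]] [0.6413 0.1578 0.256 ]
R [[0.7412, -0.3364, 0.256], [0.7455, -0.371, 0.256], [0.6713, -0.3809, 0.256], [0.6671, -0.3443, 0.256]] [ 0.7063 -0.3582  0.256 ]
L [[0.6716, 0.1345, 0.256], [0.6042, 0.1326, 0.256], [0.6, 0.1656, 0.256], [0.6686, 0.1683, 0.256]] [0.6361 0.1503 0.256 ]
R [[0.7449, -0.3752, 0.256], [0.6691, -0.3858, 0.256], [0.6679, -0.3421, 0.256], [0.7399, -0.338, 0.256]] [ 0.7054 -0.3603  0.256 ]
```

Run:
```python
import cv2,numpy as np
from h import *
from bench import robot
# average frames? take 3 for noise
for n,(x0,y0,x1,y1) in {"top":(225,130,325,190),"scene":(200,190,300,290)}.items():
    ims=np.mean([robot.snapshot(n)["color"].astype(float) for _ in range(3)],0)[:,:,::-1]
    cv2.imwrite(f"pics/{n}_avg.png",ims)
    f=8 if n=="top" else 6
    cv2.imwrite(f"pics/z_{n}.png",cv2.resize(cv2.imread(f"pics/{n}_avg.png")[y0:y1,x0:x1],None,fx=f,fy=f,interpolation=cv2.INTER_LANCZOS4))
```

```text
[ WARN:0@4.675] global loadsave.cpp:1063 imwrite_ Unsupported depth image for selected encoder is fallbacked to CV_8U.
```

View pics/z_top.png

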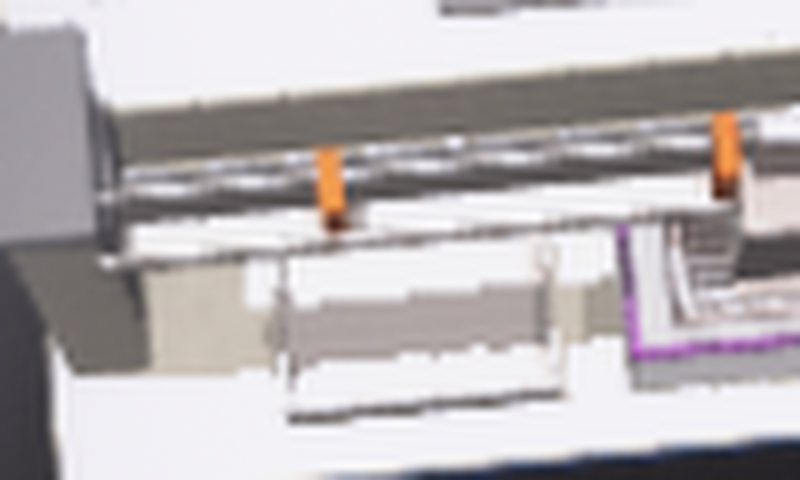

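View pics/z_scene.png

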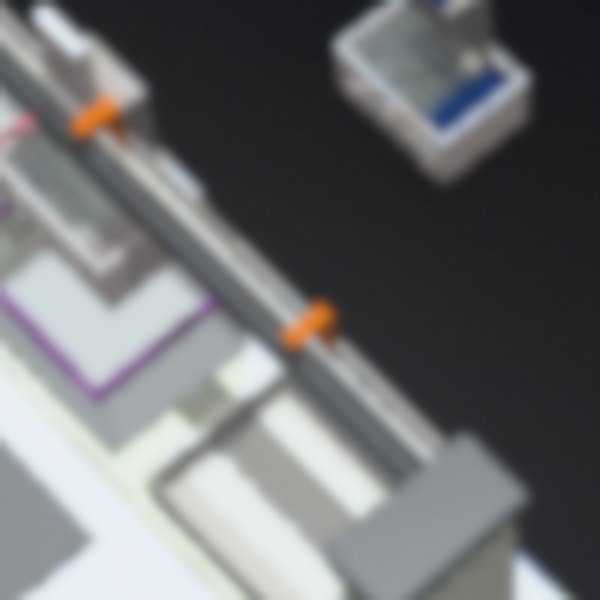

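Run:
```python
from h import *
t=cv2.imread("pics/top_avg.png",0).astype(int);s=cv2.imread("pics/scene_avg.png",0).astype(int)
print("top rows 144..165")
for c in (244,248,252,256,260,272,276,280,284,288,292,296,300): print(c,t[144:166,c])
print("scene: row profile, cols")
for r in (228,232,236,240,244,248,252,256,260):
    c0=int(200+(r-190)*1.05); print(r,c0-20,s[r,c0-20:c0+25])
```

```text
top rows 144..165
244 [115 111 110 110 108 108 141 181 146 226 167  86  90 117 226 241 241 232
 150 116 176 194]
248 [110 110 110 108 107 106 178 151 119 194 145  89  89 189 236 241 241 241
 166 170 197 198]
252 [109 110 108 107 106 125 198 160 175 134  89  88  90 225 241 242 224 170
 119 175 195 195]
256 [110 110 108 106 106 144 156 131 227 172  89  86 155 232 242 242 234 149
 185 236 242 242]
260 [110 109 109 108 106 191 159 139 181 133  88  87 199 238 242 222 229 160
 168 186 184 195]
272 [111 111 111 114 203 164 152 150 109  89  87 226 242 242 225 208 155 227
 242 242 242 242]
276 [110 110 110 138 182 148 209 152  87  89 105 227 242 242 235 152 142 230
 242 242 242 242]
280 [110 111 109 179 150 114 195 148  89  88 191 237 242 242 239 162 224 242
 242 242 242 242]
284 [110 109 122 164 140 175 134  91  89  88 225 242 242 227 171 136 228 242
 242 242 242 237]
288 [109 107 143 177 144 227 173  89  89 127 229 242 242 232 149 158 233 242
 242 242 242 206]
292 [107 106 172 147 133 191 141  88  86 200 238 242 239 234 154 214 225 217
 213 201 217 175]
296 [105 120 174 146 197 146  86  88 
[... 1205 characters left out ...]
4 131 140 145
 129  98  66  48  43  42  42  42  41  41  40  41  40  39  39  39  39  39
  38  38  38  38  38  37  38  38  37]
252 245 [207 169 130 102  89  91  98 103 104 110 130 160 180 180 163 153 149 132
  99  67  49  44  43  42  41  41  42  41  41  41  40  40  40  39  40  38
  39  38  38  37  37  37  37  36  37]
256 249 [157 133 114  99  91  92 100 104 103 108 127 156 177 177 164 156 150 132
 100  68  49  44  43  42  42  42  41  41  41  40  40  40  40  40  39  39
  39  39  38  38  38  37  38  37  37]
260 253 [160 133 113  99  91  93 100 105 104 109 129 159 180 182 169 159 151 132
 100  69  49  44  44  45  45  43  42  42  41  41  40  40  40  40  39  39
  39  39  39  38  38  37  38  38  37]
```

Run:
```python
from h import *
def plane(c,a,b):
    e,d1=ray(c,a);_,d2=ray(c,b);n=np.cross(d1,d2);n/=np.linalg.norm(n);return n,n@e
def inter(pt,ps):
    n1,o1=plane("top",*pt);n2,o2=plane("scene",*ps);d=np.cross(n1,n2);d/=np.linalg.norm(d);d*=np.sign(d[1])
    X=[np.linalg.solve(np.array([n1,n2,[0,1,0]]),[o1,o2,y]) for y in(.1,.03,-.05)]
    return d,np.array(X)
d,X=inter(((244,161.9),(296,156.8)),((242.8,232),(271.15,260)));print("lip",d.round(4),X.round(4).tolist(),"yaw",np.arctan2(-d[0],d[1]))
d,X=inter(((276,158.86),(296,156.8)),((246.9,236),(267.15,256)));print("lip",d.round(4),X.round(4).tolist(),"yaw",np.arctan2(-d[0],d[1]))
for z in(.206,.214,.222):
  A=onz("top",(244,161.9),z);B=onz("top",(296,156.8),z);print("top",z,A.round(4),B.round(4),np.arctan2(-(A-B)[0],(A-B)[1]))
  A=onz("scene",(271.15,260),z);B=onz("scene",(242.8,232),z);print("scene",z,A.round(4),B.round(4),np.arctan2(-(A-B)[0],(A-B)[1]))
A=onz("top",(276,151.3),.243);B=onz("top",(296,149.4),.243);print("guide top front",A,B)
A=onz("top",(276,154.4),.205);B=onz("top",(296,152.4),.205);print("guide foot",A,B)
# stainer base front edge & dog right face edges
print("dog right edge top", [onz("top",(225+343/8-.5,130+(y)/8-.5),.246).round(4) for y in(150,200)])
print("dog left edge top", [onz("top",(225+319/8-.5,130+(y)/8-.5),.246).round(4) for y in(150,200)])
t=cv2.imread("pics/top_avg.png");print(t[150,260:272].tolist(),t[153,260:272].tolist())
s=cv2.imread("pics/scene_avg.png")
```

```text
lip [-0.1257  0.9919 -0.0174] [[0.607, 0.1, 0.2261], [0.6158, 0.03, 0.2273], [0.626, -0.05, 0.2287]] yaw 0.12607422581493233
lip [-0.1283  0.9914 -0.0264] [[0.6066, 0.1, 0.225], [0.6156, 0.03, 0.2269], [0.626, -0.05, 0.229]] yaw 0.12871148191757495
top 0.206 [0.6099 0.1182 0.206 ] [ 0.6295 -0.0312  0.206 ] 0.13063114466419593
scene 0.206 [0.6012 0.0983 0.206 ] [ 0.6146 -0.0121  0.206 ] 0.12096182689846251
top 0.214 [0.6079 0.1174 0.214 ] [ 0.6274 -0.0312  0.214 ] 0.1306311446641962
scene 0.214 [0.6032 0.1015 0.214 ] [ 0.6165 -0.0082  0.214 ] 0.12096182689846252
top 0.222 [0.6059 0.1166 0.222 ] [ 0.6253 -0.0311  0.222 ] 0.1306311446641965
scene 0.222 [0.6052 0.1047 0.222 ] [ 0.6184 -0.0042  0.222 ] 0.12096182689846265
guide top front [0.63390544 0.02572878 0.243     ] [ 0.64113118 -0.03042873  0.243     ]
guide foot [0.63516138 0.02685187 0.205     ] [ 0.64287347 -0.03084816  0.205     ]
dog right edge top [array([0.6412, 0.0501, 0.246 ]), array([0.6231, 0.0495, 0.246 ])]
dog left edge top [array([0.6409, 0.0586, 0.246 ]), array([0.6228, 0.0579, 0.246 ])]
[[160, 158, 163], [187, 177, 181], [172, 163, 166], [163, 158, 168], [121, 150, 202], [79, 156, 241], [84, 154, 237], [101, 139, 198], [113, 107, 110], [115, 109, 113], [124, 119, 124], [145, 141, 148]] [[133, 131, 138], [111, 109, 115], [96, 95, 100], [86, 85, 90], [84, 106, 157], [80, 157, 241], [79, 156, 241], [82, 143, 229], [90, 89, 93], [90, 89, 93], [89, 87, 93], [88, 87, 93]]
```

Run:
```python
from h import *
for n,(x0,y0,x1,y1) in {"top":(222,208,262,246)}.items():
    im=cv2.imread(f"pics/{n}_avg.png")[y0:y1,x0:x1]
    im=cv2.resize(im,None,fx=8,fy=8,interpolation=cv2.INTER_CUBIC)
    g=im.max(2); m=(g>120).astype(np.uint8)
    cs,_=cv2.findContours(m,cv2.RETR_EXTERNAL,cv2.CHAIN_APPROX_NONE);c=max(cs,key=cv2.contourArea)
    r=cv2.minAreaRect(c);b=(cv2.boxPoints(r)+.5)/8-.5+[x0,y0]
    P=np.array([onz(n,p,.04) for p in b]);print(P.round(4).tolist(),P.mean(0).round(4))
    for i in range(4): v=P[i]-P[i-1];print(np.linalg.norm(v).round(4),np.arctan2(v[1],v[0]).round(3))
    h=cv2.cvtColor(im,cv2.COLOR_BGR2HSV);m=cv2.inRange(h,(22,120,150),(36,255,255))
    cs,_=cv2.findContours(m,cv2.RETR_EXTERNAL,cv2.CHAIN_APPROX_NONE)
    for c in cs:
        if cv2.contourArea(c)>300:
            r=cv2.minAreaRect(c);b=(cv2.boxPoints(r)+.5)/8-.5+[x0,y0];P=np.array([onz(n,p,.162) for p in b]);print("yel",P.round(4).tolist(),P.mean(0).round(4))
            for i in range(2): v=P[i]-P[i-1];print(np.linalg.norm(v).round(4),np.arctan2(v[1],v[0]).round(3))
```

```text
[[0.4228, 0.1889, 0.04], [0.485, 0.1715, 0.04], [0.4593, 0.0872, 0.04], [0.3974, 0.1051, 0.04]] [0.4411 0.1382 0.04  ]
0.0876 1.277
0.0646 -0.273
0.0881 -1.866
0.0645 2.86
yel [[0.4403, 0.1551, 0.162], [0.4508, 0.152, 0.162], [0.4409, 0.1213, 0.162], [0.4304, 0.1245, 0.162]] [0.4406 0.1382 0.162 ]
0.0322 1.259
0.011 -0.291
```

Run:
```python
import cv2
im=cv2.imread("pics/scene_avg.png");cv2.imwrite("pics/z_s2.png",cv2.resize(im[232:292,300:350],None,fx=9,fy=9,interpolation=cv2.INTER_CUBIC))
```

```text
(no output)
```

View pics/z_s2.png

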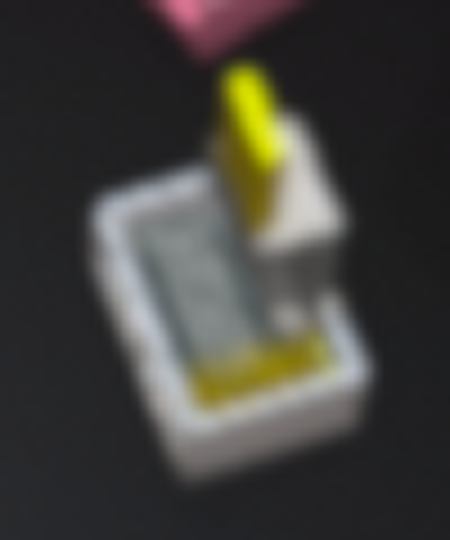

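Run:
```python
from h import *
print(onz("scene",(327.7,244.3),.162), tri((327.7,244.3),(236.2,221.96)))
print(proj("scene",[.4406,.1382,.162]))
# frame underside/rim from scene: rim corners z=.04
q=np.array([(95,205),(225,160),(372,365),(190,425)])/9+[300,232]-.5
P=np.array([onz("scene",p,.04) for p in q]);print(P.round(4).tolist(),P.mean(0))
# scene dog right end
q=np.array([(283,340),(300,345),(340,312),(318,298)])/6+[200,190]-.5
P=np.array([onz("scene",p,.25) for p in q]);print(P.round(4).tolist(),P.mean(0))
```

```text
[0.44062297 0.13264216 0.162     ] (array([0.44112784, 0.13586234, 0.1670137 ]), [np.float64(0.001966330607381906), np.float64(0.001966330607382356)])
[328.99781134 245.78516705]
[[0.4574, 0.0839, 0.04], [0.4131, 0.0962, 0.04], [0.4206, 0.181, 0.04], [0.4802, 0.1629, 0.04]] [0.44281471 0.13100255 0.04      ]
[[0.6395, 0.0489, 0.25], [0.6351, 0.055, 0.25], [0.613, 0.0521, 0.25], [0.6167, 0.0412, 0.25]] [0.62604697 0.0492919  0.25      ]
```

```bash
python3 -m handwheel '{"delta_pos":[[0,0,-20],[0,0,-20],[0,0,-20],[0,0,-20],[0,0,-20],[0,-50,0],[0,-50,0],[0,-50,0]],"rotation":[[0,0,-0.164],[0,0,-0.164],[0,0,-0.164],[0,0,-0.164],[0,0,-0.164],[0,0,0],[0,0,0],[0,0,0]],"claw":[-1,-1,-1,-1,-1,-1,-1,-1]}'
```

```text
time: 1.4
tool_pos: [0.2912, -0.3447, 0.3055]
ee_rot: [3.142, -0.001, -0.281]
wrist_force: [1.0, 0.5, 0.3]
width: 0.0938
```

```bash
python3 -m handwheel '{"delta_pos":[[0,-55,0],[0,-55,0],[0,-55,0],[0,-55,0],[0,-55,0],[0,-55,0],[0,-55,0],[0,-55,0]],"rotation":[[0,0,0],[0,0,0],[0,0,0],[0,0,0],[0,0,0],[0,0,0],[0,0,0],[0,0,0]],"claw":[-1,-1,-1,-1,-1,-1,-1,-1]}'
```

```text
time: 2.4
tool_pos: [0.4127, 0.0787, 0.3058]
ee_rot: [-3.142, -0.001, -0.28]
wrist_force: [0.2, 0.2, 1.7]
width: 0.0939
```

```bash
python3 -m handwheel '{"delta_pos":[[6,-32,0],[5,-31,0],[0,0,20],[0,0,30],[0,0,30],[0,0,25],[0,0,0],[0,0,0]],"rotation":[[0,0,0],[0,0,0],[0,0,0],[0,0,0],[0,0,0],[0,0,0],[0,0,0],[0,0,0]],"claw":[-1,-1,-1,-1,-1,-1,-1,-1]}'
python3 - <<'E'
from h import *
from bench import robot
o=robot.get_obs();print(o["tool_pos"],o["wrist_force"])
a=robot.snapshot("scene")["color"][:,:,::-1];b=robot.snapshot("top")["color"][:,:,::-1]
cv2.imwrite("pics/g1s.png",a);cv2.imwrite("pics/g1t.png",b)
z=lambda im,x0,y0,x1,y1:cv2.resize(im[y0:y1,x0:x1],(390,390),interpolation=cv2.INTER_CUBIC)
cv2.imwrite("pics/g1.png",np.hstack([z(a,280,190,370,280),z(b,190,180,280,270)]))
E
```

```text
time: 3.4
tool_pos: [0.441, 0.1344, 0.2017]
ee_rot: [-3.141, -0.002, -0.28]
wrist_force: [-0.4, -1.1, 0.1]
width: 0.0938
[0.441031   0.134442   0.20169319] [-0.43934493 -1.14383021  0.12415788]
```

View pics/g1.png

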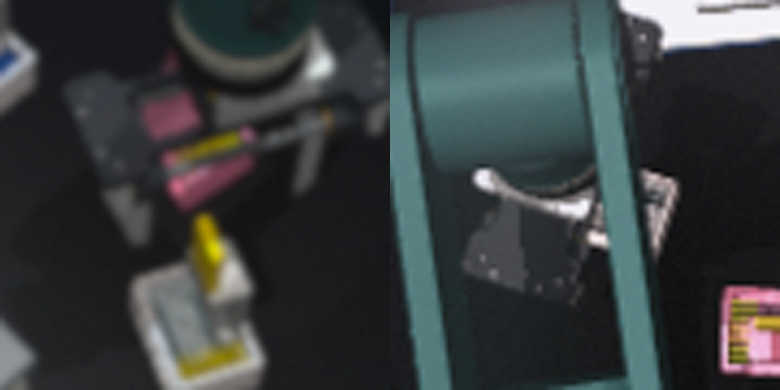

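The open fingers straddle the tab, whose top is at scene ≈(327,244); the arm hides it in the top view. Next I'll descend and close.

```bash
python3 -m handwheel '{"delta_pos":[[0,-1,20],[0,0,25],[0,0,23],[0,0,0],[0,0,0],[0,0,0],[0,0,0],[0,0,0]],"rotation":[[0,0,0],[0,0,0],[0,0,0],[0,0,0],[0,0,0],[0,0,0],[0,0,0],[0,0,0]],"claw":[-1,-1,-1,-1,0.5,0.8,1,1]}'
python3 -m handwheel '{"delta_pos":[[0,0,0],[0,0,0],[0,0,0],[0,0,0],[0,0,0],[0,0,0],[0,0,0],[0,0,0]],"rotation":[[0,0,0],[0,0,0],[0,0,0],[0,0,0],[0,0,0],[0,0,0],[0,0,0],[0,0,0]],"claw":[1,1,1,1,1,1,1,1]}'
python3 - <<'E'
from h import *
from bench import robot
o=robot.get_obs();print({k:np.round(o[k],4).tolist() for k in("tool_pos","wrist_force","wrist_torque","width","joint_positions")})
a=robot.snapshot("scene")["color"][:,:,::-1];b=robot.snapshot("top")["color"][:,:,::-1]
z=lambda im,x0,y0,x1,y1:cv2.resize(im[y0:y1,x0:x1],(390,390),interpolation=cv2.INTER_CUBIC)
cv2.imwrite("pics/g2.png",np.hstack([z(a,280,200,370,290),z(b,190,180,280,270)]))
E
```

```text
time: 4.5
tool_pos: [0.441, 0.1353, 0.1329]
ee_rot: [-3.141, -0.001, -0.28]
wrist_force: [-0.8, 0.1, -0.5]
width: 0.0576
time: 5.5
tool_pos: [0.4408, 0.1353, 0.1323]
ee_rot: [3.141, 0.0, -0.28]
wrist_force: [0.1, -0.9, -0.8]
width: 0.0078
{'tool_pos': [0.4408, 0.1353, 0.1323], 'wrist_force': [0.1392, -0.9239, -0.7926], 'wrist_torque': [-0.0918, -0.2197, 0.0417], 'width': 0.0078, 'joint_positions': [0.1748, -0.0861, 1.6896, -0.0001, 1.5382, 0.4548]}
```

View pics/g2.png

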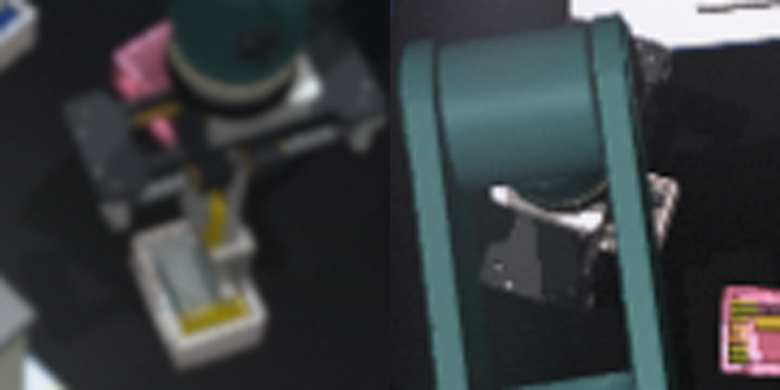

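Gripped at 7.8 mm width: the scene view shows both fingers on the tab at ≈(328,242). Now I'll lift straight up, then turn to the rail's yaw.

```bash
python3 -m handwheel '{"delta_pos":[[0,0,-8],[0,0,-17],[0,0,-25],[0,0,-25],[0,0,-25],[0,0,-22],[0,0,-15],[0,0,-10]],"rotation":[[0,0,0],[0,0,0],[0,0,0],[0,0,0],[0,0,-0.1],[0,0,-0.1],[0,0,-0.1],[0,0,-0.106]],"claw":[1,1,1,1,1,1,1,1]}'
python3 - <<'E'
from h import *
from bench import robot
o=robot.get_obs();print({k:np.round(o[k],4).tolist() for k in("tool_pos","ee_rot","wrist_force","wrist_torque","width")})
a=robot.snapshot("scene")["color"][:,:,::-1];b=robot.snapshot("top")["color"][:,:,::-1]
cv2.imwrite("pics/g3s.png",a);cv2.imwrite("pics/g3t.png",b)
z=lambda im,x0,y0,x1,y1:cv2.resize(im[y0:y1,x0:x1],(390,390),interpolation=cv2.INTER_CUBIC)
cv2.imwrite("pics/g3.png",np.hstack([z(a,270,180,370,280),z(b,190,180,280,270)]))
E
```

```text
time: 6.6
tool_pos: [0.441, 0.1354, 0.2819]
ee_rot: [-3.141, -0.003, 0.13]
wrist_force: [-0.2, -0.6, -2.1]
width: 0.0081
{'tool_pos': [0.441, 0.1354, 0.2819], 'ee_rot': [-3.1415, -0.0027, 0.1295], 'wrist_force': [-0.2084, -0.5778, -2.1334], 'wrist_torque': [-0.0085, -0.0267, -0.0115], 'width': 0.0081}
```

View pics/g3.png

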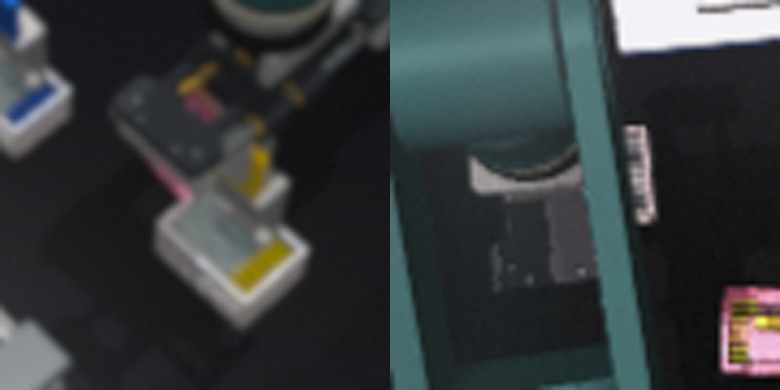

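```bash
python3 -m handwheel '{"delta_pos":[[15,10,0],[20,20,1],[20,30,1],[14,32,0],[10,30,0],[5,20,0],[4,10,0],[0,0,0]],"rotation":[[0,0,0],[0,0,0],[0,0,0],[0,0,0],[0,0,0],[0,0,0],[0,0,0],[0,0,0]],"claw":[1,1,1,1,1,1,1,1]}'
python3 - <<'E'
from h import *
from bench import robot
o=robot.get_obs();print({k:np.round(o[k],4).tolist() for k in("tool_pos","ee_rot","wrist_force","wrist_torque","width")})
a=robot.snapshot("scene")["color"][:,:,::-1];b=robot.snapshot("top")["color"][:,:,::-1]
cv2.imwrite("pics/g4s.png",a);cv2.imwrite("pics/g4t.png",b)
z=lambda im,x0,y0,x1,y1:cv2.resize(im[y0:y1,x0:x1],(390,390),interpolation=cv2.INTER_CUBIC)
cv2.imwrite("pics/g4.png",np.hstack([z(a,205,180,305,280),z(b,240,120,340,220)]))
E
```

```text
time: 7.7
tool_pos: [0.5473, -0.0046, 0.2772]
ee_rot: [-3.141, 0.001, 0.125]
wrist_force: [-0.3, 0.4, -3.1]
width: 0.0076
{'tool_pos': [0.5473, -0.0046, 0.2772], 'ee_rot': [-3.141, 0.0006, 0.1252], 'wrist_force': [-0.3111, 0.4233, -3.1127], 'wrist_torque': [0.0019, -0.0888, 0.0469], 'width': 0.0076}
```

View pics/g4.png

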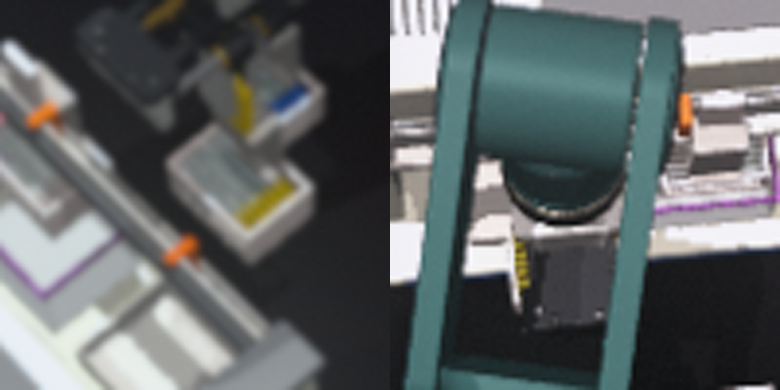

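Run:
```python
from h import *
a=cv2.imread("pics/g4s.png")
cv2.imwrite("pics/z4.png",cv2.resize(a[205:250,240:292],None,fx=15,fy=13,interpolation=cv2.INTER_CUBIC) if 0 else cv2.resize(a[195:250,235:295],None,fx=10,fy=10,interpolation=cv2.INTER_CUBIC))
```

```text
(no output)
```

View pics/z4.png

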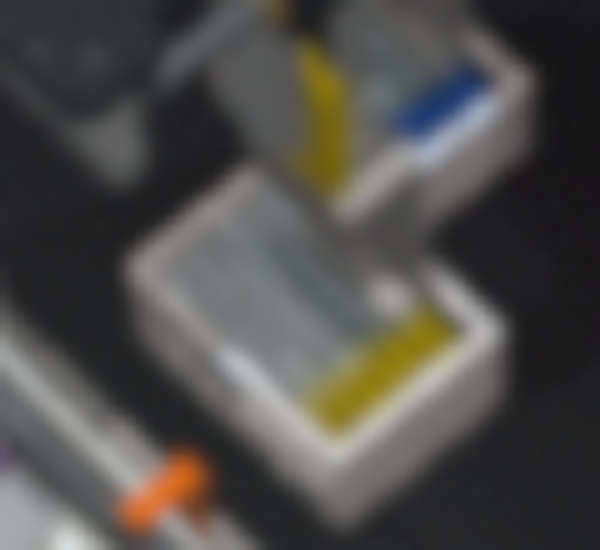

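Run:
```python
from h import *
q=np.array([(125,265),(338,452),(505,325)])/10+[235,195]-.5
P=np.array([onz("scene",p,.185) for p in q]);print(P.round(4).tolist())
v=P[1]-P[0];print("y-axis yaw",np.arctan2(-v[0],v[1]),np.linalg.norm(v));w=P[1]-P[2];print("x yaw",np.arctan2(w[1],w[0]),np.linalg.norm(w))
c=(P[0]+P[2])/2;print("centre",c,"tcp",[.5473,-.0046])
A=onz("scene",(271.15,260),.222);B=onz("scene",(242.8,232),.222);d=(A-B)/np.linalg.norm(A-B);n=np.array([d[1],-d[0]])
print("lip front dist from frame centre (stainer x):",(A-c)[:2]@n, "yaw",np.arctan2(-d[0],d[1]))
```

```text
[[0.5817, -0.0441, 0.185], [0.5679, 0.0369, 0.185], [0.5094, 0.032, 0.185]]
y-axis yaw 0.16872667584383438 0.08218069753695288
x yaw 0.08369164390454734 0.05868541752819048
centre [ 0.54552161 -0.00604605  0.185     ] tcp [0.5473, -0.0046]
lip front dist from frame centre (stainer x): 0.07258009230001555 yaw 0.12096182689846266
```

```bash
python3 -m handwheel '{"delta_pos":[[4,0,-3],[10,0,0],[15,0,0],[15,0,0],[13,0,0],[10,0,0],[5,0,0],[2,0,0]],"rotation":[[0,0,0],[0,0,0],[0,0,0],[0,0,0],[0,0,0],[0,0,0],[0,0,0],[0,0,0]],"claw":[1,1,1,1,1,1,1,1]}'
python3 - <<'E'
from h import *
from bench import robot
o=robot.get_obs();print({k:np.round(o[k],4).tolist() for k in("tool_pos","ee_rot","wrist_force","wrist_torque","width")})
a=robot.snapshot("scene")["color"][:,:,::-1];b=robot.snapshot("top")["color"][:,:,::-1]
cv2.imwrite("pics/g5s.png",a);cv2.imwrite("pics/g5t.png",b)
z=lambda im,x0,y0,x1,y1:cv2.resize(im[y0:y1,x0:x1],(390,390),interpolation=cv2.INTER_CUBIC)
cv2.imwrite("pics/g5.png",np.hstack([z(a,205,195,265,255),z(b,250,120,350,220)]))
E
```

```text
time: 8.8
tool_pos: [0.6208, 0.0049, 0.2804]
ee_rot: [3.142, 0.0, 0.126]
wrist_force: [-0.0, 0.1, -3.8]
width: 0.0082
{'tool_pos': [0.6208, 0.0049, 0.2804], 'ee_rot': [3.1415, 0.0003, 0.126], 'wrist_force': [-0.0253, 0.1333, -3.8494], 'wrist_torque': [-0.0375, -0.0829, 0.0723], 'width': 0.0082}
```

View pics/g5.png

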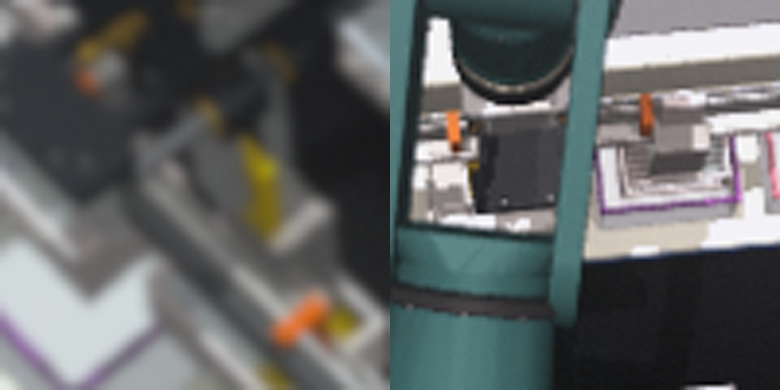

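The tab and hook are over the lip, and the dog is left of the rack's tab at scene ≈(251,244). Force is only the weight. Now I'll creep forward.

```bash
python3 -m handwheel '{"delta_pos":[[1,0,0],[1,0,0],[1,0,0],[1,0,0],[1,0,0],[1,0,0],[1,0,0],[0,0,0]],"rotation":[[0,0,0],[0,0,0],[0,0,0],[0,0,0],[0,0,0],[0,0,0],[0,0,0],[0,0,0]],"claw":[1,1,1,1,1,1,1,1]}'
python3 -m handwheel '{"delta_pos":[[0.5,0,0],[0.5,0,0],[0.5,0,0],[0.5,0,0],[0,0,0],[0,0,0],[0,0,0],[0,0,0]],"rotation":[[0,0,0],[0,0,0],[0,0,0],[0,0,0],[0,0,0],[0,0,0],[0,0,0],[0,0,0]],"claw":[1,1,1,1,1,1,1,1]}'
```

```text
time: 9.9
tool_pos: [0.6276, 0.0058, 0.2804]
ee_rot: [3.142, 0.0, 0.126]
wrist_force: [-0.8, 0.9, -3.7]
width: 0.0079
time: 10.9
tool_pos: [0.6295, 0.006, 0.2805]
ee_rot: [3.141, -0.0, 0.126]
wrist_force: [-0.3, 0.4, -3.2]
width: 0.0078
```

```bash
python3 -m handwheel '{"delta_pos":[[0.5,0,0],[0.5,0,0],[0,0,0],[0,0,0],[0.5,0,0],[0,0,0],[0,0,0],[0,0,0]],"rotation":[[0,0,0],[0,0,0],[0,0,0],[0,0,0],[0,0,0],[0,0,0],[0,0,0],[0,0,0]],"claw":[1,1,1,1,1,1,1,1]}'
```

```text
time: 11.9
tool_pos: [0.631, 0.0062, 0.2805]
ee_rot: [3.141, -0.0, 0.126]
wrist_force: [0.6, 0.0, -2.4]
width: 0.0078
```

```bash
python3 -m handwheel '{"delta_pos":[[0.5,0,0],[0.5,0,0],[0,0,0],[0,0,0],[0,0,0],[0,0,0],[0,0,0],[0,0,0]],"rotation":[[0,0,0],[0,0,0],[0,0,0],[0,0,0],[0,0,0],[0,0,0],[0,0,0],[0,0,0]],"claw":[1,1,1,1,1,1,1,1]}'
```

```text
time: 12.9
tool_pos: [0.632, 0.0063, 0.2805]
ee_rot: [3.141, -0.0, 0.126]
wrist_force: [0.5, 0.3, -2.8]
width: 0.0074
```

```bash
python3 -m handwheel '{"delta_pos":[[0.5,0,0],[0.5,0,0],[0,0,0],[0,0,0],[0,0,0],[0,0,0],[0,0,0],[0,0,0]],"rotation":[[0,0,0],[0,0,0],[0,0,0],[0,0,0],[0,0,0],[0,0,0],[0,0,0],[0,0,0]],"claw":[1,1,1,1,1,1,1,1]}'
python3 - <<'E'
from h import *
from bench import robot
o=robot.get_obs();print({k:np.round(o[k],4).tolist() for k in("tool_pos","wrist_force","wrist_torque")})
a=robot.snapshot("scene")["color"][:,:,::-1]
cv2.imwrite("pics/g6s.png",a)
cv2.imwrite("pics/g6.png",cv2.resize(a[195:260,205:275],None,fx=9,fy=9,interpolation=cv2.INTER_CUBIC))
o=robot.get_obs();print({k:np.round(o[k],4).tolist() for k in("tool_pos","wrist_force","wrist_torque")})
E
```

```text
time: 13.9
tool_pos: [0.6329, 0.0064, 0.2805]
ee_rot: [3.142, 0.0, 0.126]
wrist_force: [-0.5, -0.5, -3.4]
width: 0.0076
{'tool_pos': [0.6329, 0.0064, 0.2805], 'wrist_force': [-0.4917, -0.5284, -3.4276], 'wrist_torque': [-0.0678, 0.1677, -0.0221]}
{'tool_pos': [0.6329, 0.0064, 0.2804], 'wrist_force': [-1.3543, -1.1409, -2.4389], 'wrist_torque': [-0.0102, 0.1462, 0.0697]}
```

View pics/g6.png

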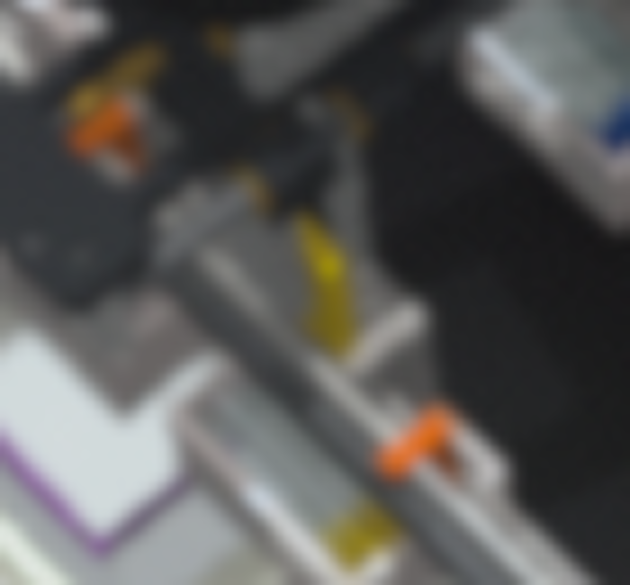

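```bash
python3 -m handwheel '{"delta_pos":[[0.5,0,0],[0.5,0,0],[0,0,0],[0,0,0],[0,0,0],[0,0,0],[0,0,0],[0,0,0]],"rotation":[[0,0,0],[0,0,0],[0,0,0],[0,0,0],[0,0,0],[0,0,0],[0,0,0],[0,0,0]],"claw":[1,1,1,1,1,1,1,1]}'
python3 - <<'E'
from h import *
from bench import robot
for i in range(3):
    robot.snapshot("top")
    o=robot.get_obs();print({k:np.round(o[k],4).tolist() for k in("tool_pos","wrist_force","wrist_torque")})
E
```

```text
time: 14.95
tool_pos: [0.6331, 0.0065, 0.2804]
ee_rot: [-3.142, 0.002, 0.126]
wrist_force: [-5.0, 0.4, -2.5]
width: 0.0076
{'tool_pos': [0.6331, 0.0065, 0.2803], 'wrist_force': [-4.7025, -0.6484, -2.4253], 'wrist_torque': [-0.1907, 1.0684, 0.008]}
{'tool_pos': [0.6331, 0.0065, 0.2804], 'wrist_force': [-5.876, -0.8113, -1.4281], 'wrist_torque': [-0.1977, 1.1384, -0.0166]}
{'tool_pos': [0.6331, 0.0065, 0.2804], 'wrist_force': [-6.0503, -1.5404, -2.2646], 'wrist_torque': [-0.1459, 1.1713, 0.0367]}
```

The guide gave a firm -5 N at TCP x=0.633, so I'll back off 4 mm to mid-channel and start down.

```bash
python3 -m handwheel '{"delta_pos":[[-2,0,0],[-2,0,0],[0,0,0],[0,0,1],[0,0,2],[0,0,2],[0,0,2],[0,0,0]],"rotation":[[0,0,0],[0,0,0],[0,0,0],[0,0,0],[0,0,0],[0,0,0],[0,0,0],[0,0,0]],"claw":[1,1,1,1,1,1,1,1]}'
python3 - <<'E'
from h import *
from bench import robot
o=robot.get_obs();print({k:np.round(o[k],4).tolist() for k in("tool_pos","ee_rot","wrist_force","wrist_torque")})
E
```

```text
time: 16.1
tool_pos: [0.6299, 0.0061, 0.2731]
ee_rot: [-3.142, 0.001, 0.126]
wrist_force: [-0.4, 0.0, -3.8]
width: 0.0078
{'tool_pos': [0.6299, 0.0061, 0.2731], 'ee_rot': [-3.1415, 0.0005, 0.126], 'wrist_force': [-0.3677, 0.0021, -3.753], 'wrist_torque': [-0.0489, -0.1161, 0.0056]}
```

```bash
python3 -m handwheel '{"delta_pos":[[0,0,1],[0,0,1],[0,0,1],[0,0,1],[0,0,1],[0,0,0],[0,0,0],[0,0,0]],"rotation":[[0,0,0],[0,0,0],[0,0,0],[0,0,0],[0,0,0],[0,0,0],[0,0,0],[0,0,0]],"claw":[1,1,1,1,1,1,1,1]}'
python3 -m handwheel '{"delta_pos":[[0,0,1],[0,0,1],[0,0,1],[0,0,0],[0,0,0],[0,0,0],[0,0,0],[0,0,0]],"rotation":[[0,0,0],[0,0,0],[0,0,0],[0,0,0],[0,0,0],[0,0,0],[0,0,0],[0,0,0]],"claw":[1,1,1,1,1,1,1,1]}'
```

```text
time: 17.1
tool_pos: [0.6301, 0.0061, 0.2685]
ee_rot: [3.141, -0.0, 0.126]
wrist_force: [0.4, 0.6, -3.6]
width: 0.0079
time: 18.1
tool_pos: [0.63, 0.0061, 0.2655]
ee_rot: [3.142, -0.0, 0.126]
wrist_force: [-0.8, 0.3, -3.8]
width: 0.0075
```

```bash
python3 -m handwheel '{"delta_pos":[[0,0,0.5],[0,0,0.5],[0,0,0.5],[0,0,0.5],[0,0,0],[0,0,0],[0,0,0],[0,0,0]],"rotation":[[0,0,0],[0,0,0],[0,0,0],[0,0,0],[0,0,0],[0,0,0],[0,0,0],[0,0,0]],"claw":[1,1,1,1,1,1,1,1]}'
```

```text
time: 19.1
tool_pos: [0.63, 0.0061, 0.2635]
ee_rot: [3.141, -0.0, 0.126]
wrist_force: [0.8, 0.3, -3.0]
width: 0.0077
```

```bash
python3 -m handwheel '{"delta_pos":[[0,0,0.5],[0,0,0.5],[0,0,0.5],[0,0,0.5],[0,0,0],[0,0,0],[0,0,0],[0,0,0]],"rotation":[[0,0,0],[0,0,0],[0,0,0],[0,0,0],[0,0,0],[0,0,0],[0,0,0],[0,0,0]],"claw":[1,1,1,1,1,1,1,1]}'
```

```text
time: 20.1
tool_pos: [0.63, 0.006, 0.2615]
ee_rot: [3.141, -0.0, 0.126]
wrist_force: [0.1, 0.6, -2.9]
width: 0.0079
```

```bash
python3 -m handwheel '{"delta_pos":[[0,0,0.5],[0,0,0.5],[0,0,0.5],[0,0,0.5],[0,0,0],[0,0,0],[0,0,0],[0,0,0]],"rotation":[[0,0,0],[0,0,0],[0,0,0],[0,0,0],[0,0,0],[0,0,0],[0,0,0],[0,0,0]],"claw":[1,1,1,1,1,1,1,1]}'
```

```text
time: 21.1
tool_pos: [0.6301, 0.0061, 0.2595]
ee_rot: [3.142, -0.0, 0.126]
wrist_force: [0.2, -0.3, -2.6]
width: 0.0079
```

```bash
python3 -m handwheel '{"delta_pos":[[0,0,0.5],[0,0,0.5],[0,0,0.5],[0,0,0.5],[0,0,0],[0,0,0],[0,0,0],[0,0,0]],"rotation":[[0,0,0],[0,0,0],[0,0,0],[0,0,0],[0,0,0],[0,0,0],[0,0,0],[0,0,0]],"claw":[1,1,1,1,1,1,1,1]}'
```

```text
time: 22.1
tool_pos: [0.63, 0.0061, 0.2575]
ee_rot: [3.141, -0.0, 0.126]
wrist_force: [0.5, -0.1, -2.5]
width: 0.0077
```

```bash
python3 -m handwheel '{"delta_pos":[[0,0,0.5],[0,0,0.5],[0,0,0.5],[0,0,0.5],[0,0,0],[0,0,0],[0,0,0],[0,0,0]],"rotation":[[0,0,0],[0,0,0],[0,0,0],[0,0,0],[0,0,0],[0,0,0],[0,0,0],[0,0,0]],"claw":[1,1,1,1,1,1,1,1]}'
python3 - <<'E'
from h import *
from bench import robot
o=robot.get_obs();print({k:np.round(o[k],4).tolist() for k in("tool_pos","wrist_force","wrist_torque")})
a=robot.snapshot("scene")["color"][:,:,::-1]
cv2.imwrite("pics/g7s.png",a)
cv2.imwrite("pics/g7.png",cv2.resize(a[195:260,205:275],None,fx=9,fy=9,interpolation=cv2.INTER_CUBIC))
E
```

```text
time: 23.1
tool_pos: [0.63, 0.006, 0.2556]
ee_rot: [3.141, -0.0, 0.126]
wrist_force: [-0.6, -0.2, -1.2]
width: 0.0078
{'tool_pos': [0.63, 0.006, 0.2556], 'wrist_force': [-0.5543, -0.2086, -1.1766], 'wrist_torque': [-0.0112, -0.0222, 0.0097]}
```

View pics/g7.png

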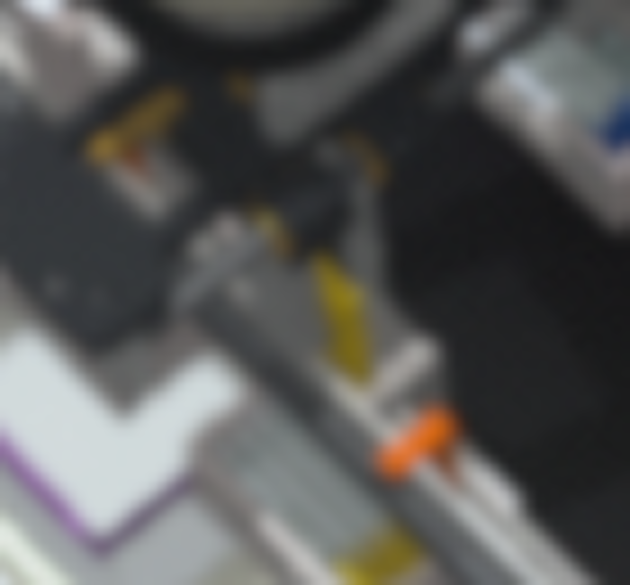

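```bash
python3 -m handwheel '{"delta_pos":[[0,0,0.5],[0,0,0],[0,0,0],[0,0,0],[0,0,0],[0,0,0],[0,0,0],[0,0,0]],"rotation":[[0,0,0],[0,0,0],[0,0,0],[0,0,0],[0,0,0],[0,0,0],[0,0,0],[0,0,0]],"claw":[1,1,1,1,1,1,1,1]}'
python3 - <<'E'
from h import *
from bench import robot
for i in range(2):
    robot.snapshot("top");o=robot.get_obs();print({k:np.round(o[k],4).tolist() for k in("tool_pos","wrist_force","wrist_torque")})
E
```

```text
time: 24.15
tool_pos: [0.63, 0.0061, 0.2552]
ee_rot: [3.141, -0.0, 0.126]
wrist_force: [-1.2, 0.7, 1.1]
width: 0.0079
{'tool_pos': [0.63, 0.006, 0.2552], 'wrist_force': [-0.6417, 0.1514, 1.1972], 'wrist_torque': [-0.021, 0.1814, -0.0649]}
{'tool_pos': [0.6301, 0.0061, 0.2552], 'wrist_force': [-0.8315, -0.3989, 1.9635], 'wrist_torque': [-0.0314, 0.1533, 0.0231]}
```

The floor is felt: Fz went from -3 to +1.5 N over 0.5 mm at TCP z=0.255, which puts the floor about 4 mm above nominal. The foot is about 25 mm right of the dog. I'll ease the pressure by 0.3 mm and slide left.

```bash
python3 -m handwheel '{"delta_pos":[[0,0,-0.3],[0,-1,0],[0,-2,0],[0,-3,0],[0,-3,0],[0,-3,0],[0,-2,0],[0,-1,0]],"rotation":[[0,0,0],[0,0,0],[0,0,0],[0,0,0],[0,0,0],[0,0,0],[0,0,0],[0,0,0]],"claw":[1,1,1,1,1,1,1,1]}'
python3 - <<'E'
from h import *
from bench import robot
o=robot.get_obs();print({k:np.round(o[k],4).tolist() for k in("tool_pos","wrist_force","wrist_torque")})
a=robot.snapshot("scene")["color"][:,:,::-1]
cv2.imwrite("pics/g8.png",cv2.resize(a[195:260,205:275],None,fx=9,fy=9,interpolation=cv2.INTER_CUBIC))
E
```

```text
time: 25.25
tool_pos: [0.6281, 0.0211, 0.2553]
ee_rot: [3.141, -0.0, 0.126]
wrist_force: [0.4, -2.5, 0.6]
width: 0.0075
{'tool_pos': [0.6281, 0.0211, 0.2553], 'wrist_force': [0.4201, -2.4693, 0.6238], 'wrist_torque': [-0.5384, -0.1526, 0.0151]}
```

View pics/g8.png

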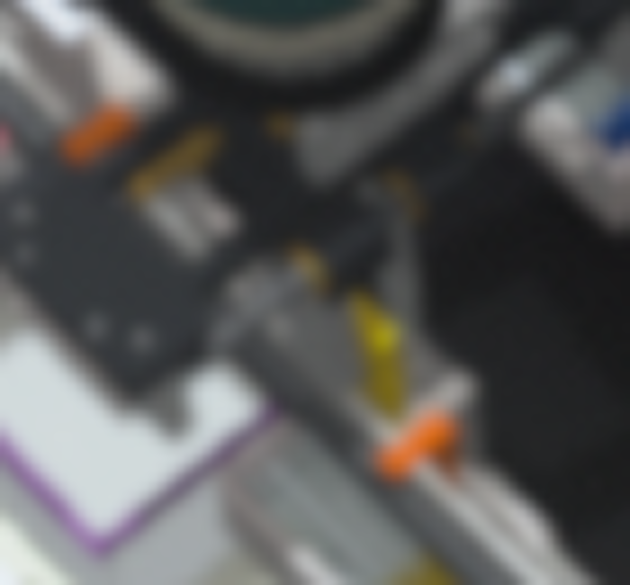

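```bash
python3 - <<'E'
from h import *
u=np.array([-.1257,.992])
d=onz("scene",(251.2,243.4),.25)[:2];t=onz("scene",(246.5,231.7),.285)[:2]
print(d,t,(d-t)@u)
E
python3 -m handwheel '{"delta_pos":[[0,0,0],[0,0,0],[0,0,0],[0,-0.5,0],[0,-0.5,0],[0,-0.5,0],[0,-0.5,0],[0,0,0]],"rotation":[[0,0,0],[0,0,0],[0,0,0],[0,0,0],[0,0,0],[0,0,0],[0,0,0],[0,0,0]],"claw":[1,1,1,1,1,1,1,1]}'
python3 - <<'E'
from h import *
from bench import robot
for i in range(2):
    robot.snapshot("top");o=robot.get_obs();print({k:np.round(o[k],4).tolist() for k in("tool_pos","wrist_force","wrist_torque")})
E
```

```text
[0.62600997 0.04915787] [0.62549881 0.03178535] 0.017169287857657683
time: 26.3
tool_pos: [0.6279, 0.023, 0.2553]
ee_rot: [3.141, -0.0, 0.126]
wrist_force: [-0.1, -2.7, 0.7]
width: 0.0076
{'tool_pos': [0.6279, 0.0229, 0.2553], 'wrist_force': [-0.1504, -2.563, 1.3285], 'wrist_torque': [-0.5298, -0.1988, 0.0129]}
{'tool_pos': [0.6279, 0.023, 0.2553], 'wrist_force': [0.2379, -2.7502, 0.2719], 'wrist_torque': [-0.5152, -0.1701, 0.0205]}
```

```bash
python3 -m handwheel '{"delta_pos":[[0,0,-0.2],[0,-0.5,0],[0,-0.5,0],[0,-0.5,0],[0,-0.5,0],[0,-0.5,0],[0,-0.5,0],[0,0,0]],"rotation":[[0,0,0],[0,0,0],[0,0,0],[0,0,0],[0,0,0],[0,0,0],[0,0,0],[0,0,0]],"claw":[1,1,1,1,1,1,1,1]}'
```

```text
time: 27.4
tool_pos: [0.6275, 0.0261, 0.2554]
ee_rot: [-3.141, 0.0, 0.126]
wrist_force: [1.4, -0.3, 0.0]
width: 0.0079
```

```bash
python3 -m handwheel '{"delta_pos":[[0,-0.5,0],[0,-0.5,0],[0,-0.5,0],[0,-0.5,0],[0,0,0],[0,0,0],[0,0,0],[0,0,0]],"rotation":[[0,0,0],[0,0,0],[0,0,0],[0,0,0],[0,0,0],[0,0,0],[0,0,0],[0,0,0]],"claw":[1,1,1,1,1,1,1,1]}'
```

```text
time: 28.4
tool_pos: [0.6273, 0.0275, 0.2555]
ee_rot: [3.141, -0.0, 0.126]
wrist_force: [0.2, -4.5, -1.1]
width: 0.0077
```

Run:
```python
from h import *
from bench import robot
for i in range(2):
    s=robot.snapshot("top" if i else "scene");o=robot.get_obs();print({k:np.round(o[k],4).tolist() for k in("tool_pos","wrist_force","wrist_torque")})
    if not i:
        a=s["color"][:,:,::-1];cv2.imwrite("pics/g9s.png",a);cv2.imwrite("pics/g9.png",cv2.resize(a[205:260,220:275],None,fx=11,fy=11,interpolation=cv2.INTER_CUBIC))
        print(comps(np.ascontiguousarray(a),(5,150,130),(17,255,255)))
```

```text
{'tool_pos': [0.6273, 0.0275, 0.2555], 'wrist_force': [0.9646, -4.5268, -0.9732], 'wrist_torque': [-1.1243, -0.1704, 0.0338]}
[([180, 174, 7, 6, 22], [183.64, 176.55], ((183.50001525878906, 177.00001525878906), (3.535533905029297, 7.77817440032959), 45.0)), ([213, 208, 6, 4, 11], [215.55, 209.36], ((215.50001525878906, 209.50001525878906), (1.4142134189605713, 5.656853675842285), 45.0)), ([248, 241, 8, 7, 31], [251.26, 244.19], ((250.80001831054688, 244.10000610351562), (4.472135543823242, 7.602630138397217), 63.43495178222656))]
{'tool_pos': [0.6273, 0.0275, 0.2555], 'wrist_force': [0.9681, -5.2979, -0.5026], 'wrist_torque': [-1.156, -0.1934, -0.0053]}
```

View pics/g9.png

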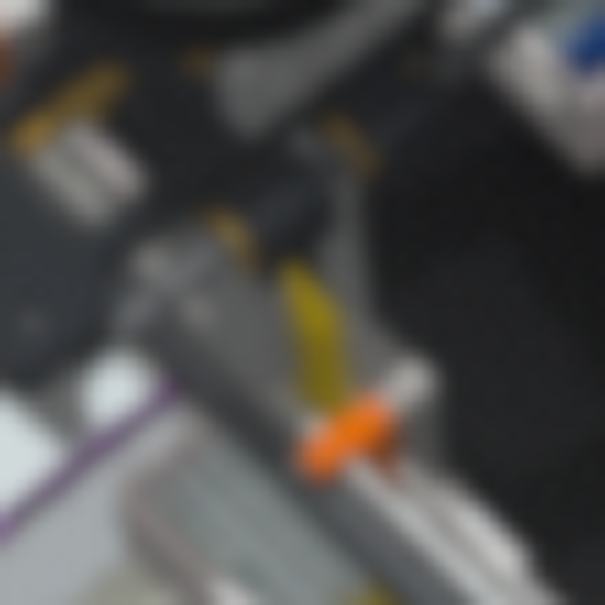

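The hook is against the dog: y force is about -5 N with the x torque doubled, at TCP y=0.0275. The image shows the tab bottom just short of the dog at ≈(251,244). I'll ease back 0.4 mm, then open.

```bash
python3 -m handwheel '{"delta_pos":[[0,0.4,0],[0,0,0],[0,0,0],[0,0,0],[0,0,0],[0,0,0],[0,0,0],[0,0,0]],"rotation":[[0,0,0],[0,0,0],[0,0,0],[0,0,0],[0,0,0],[0,0,0],[0,0,0],[0,0,0]],"claw":[1,1,1,1,1,1,1,1]}'
```

```text
time: 29.5
tool_pos: [0.6273, 0.0275, 0.2555]
ee_rot: [3.141, 0.0, 0.126]
wrist_force: [0.4, -4.3, -0.3]
width: 0.0081
```

```bash
python3 -m handwheel '{"delta_pos":[[0,0.3,0],[0,0,0],[0,0,0],[0,0,0],[0,0,0],[0,0,0],[0,0,0],[0,0,0]],"rotation":[[0,0,0],[0,0,0],[0,0,0],[0,0,0],[0,0,0],[0,0,0],[0,0,0],[0,0,0]],"claw":[1,1,0.7,0.6,0.5,0.4,0.2,0]}'
python3 - <<'E'
from h import *
from bench import robot
a=robot.snapshot("scene")["color"][:,:,::-1];cv2.imwrite("pics/g10s.png",a);cv2.imwrite("pics/g10.png",cv2.resize(a[205:260,220:275],None,fx=11,fy=11,interpolation=cv2.INTER_CUBIC))
o=robot.get_obs();print({k:np.round(o[k],4).tolist() for k in("tool_pos","wrist_force","wrist_torque")})
E
```

```text
time: 30.5
tool_pos: [0.6273, 0.0273, 0.2555]
ee_rot: [-3.142, -0.0, 0.126]
wrist_force: [-0.6, 0.4, 0.6]
width: 0.0438
{'tool_pos': [0.6273, 0.0272, 0.2555], 'wrist_force': [0.5466, 0.886, 0.7724], 'wrist_torque': [-0.0262, -0.0839, 0.0133]}
```

View pics/g10.png

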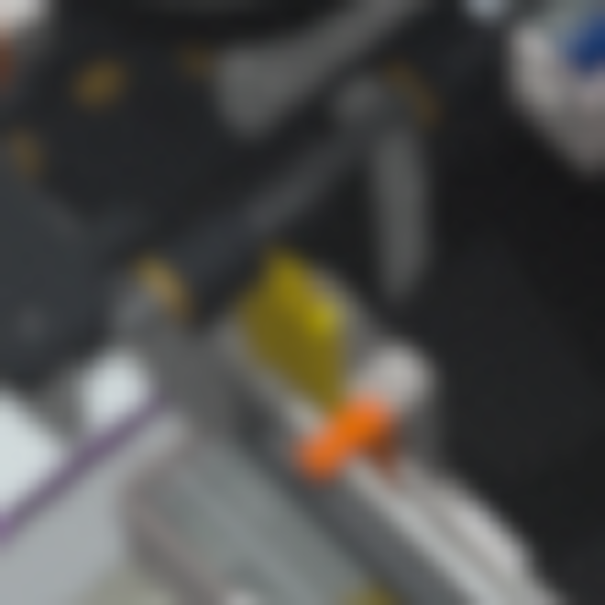

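Released: the rack hangs and the tab still meets the dog. Now I'll go straight up and back to check.

```bash
python3 -m handwheel '{"delta_pos":[[0,0,-5],[0,0,-15],[0,0,-25],[0,0,-30],[0,0,-30],[-25,0,-10],[-45,0,0],[-45,0,0]],"rotation":[[0,0,0],[0,0,0],[0,0,0],[0,0,0],[0,0,0],[0,0,0],[0,0,0],[0,0,0]],"claw":[0,0,0,0,0,0,0,0]}'
python3 -m handwheel '{"delta_pos":[[-45,0,0],[-50,0,0],[-50,0,0],[-40,0,0],[-20,0,0],[0,0,0],[0,0,0],[0,0,0]],"rotation":[[0,0,0],[0,0,0],[0,0,0],[0,0,0],[0,0,0],[0,0,0],[0,0,0],[0,0,0]],"claw":[0,0,0,0,0,0,0,0]}'
python3 - <<'E'
from h import *
from bench import robot
a=robot.snapshot("scene")["color"][:,:,::-1];b=robot.snapshot("top")["color"][:,:,::-1]
cv2.imwrite("pics/f_s.png",a);cv2.imwrite("pics/f_t.png",b)
z=lambda im,x0,y0,x1,y1:cv2.resize(im[y0:y1,x0:x1],(390,390),interpolation=cv2.INTER_CUBIC)
cv2.imwrite("pics/f.png",np.hstack([z(a,210,200,290,280),z(b,240,120,320,200)]))
E
```

```text
time: 31.55
tool_pos: [0.5123, 0.0126, 0.372]
ee_rot: [3.141, -0.002, 0.126]
wrist_force: [-0.2, 0.4, 0.7]
width: 0.0474
time: 32.55
tool_pos: [0.3106, -0.013, 0.3702]
ee_rot: [-3.141, 0.001, 0.126]
wrist_force: [0.3, 0.6, -0.4]
width: 0.047
```

View pics/f.png

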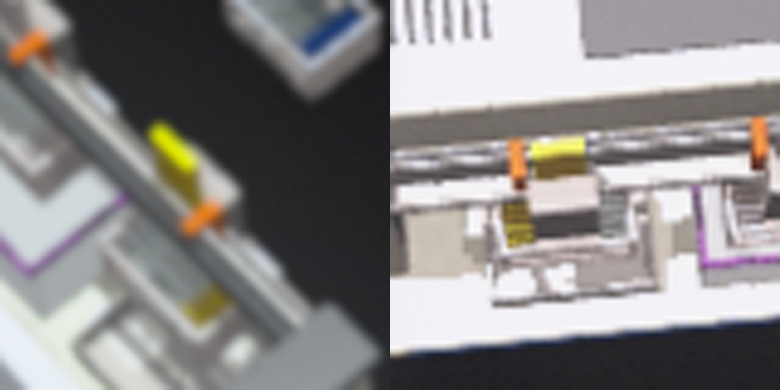

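View pics/f_t.png

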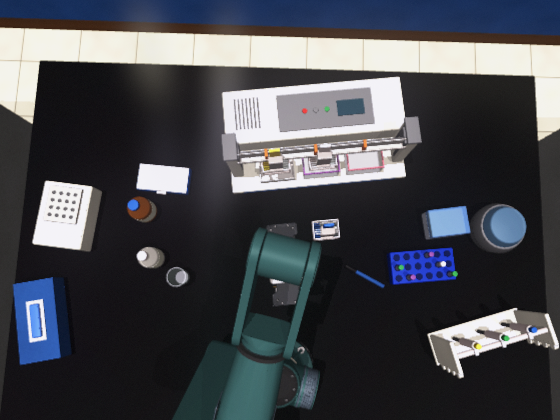

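Run:
```python
from h import *
b=cv2.imread("pics/f_t.png");u=np.array([-.1257,.992])
for r in(149,150,151,152,153): print(r,b[r,262:284,2].tolist(),b[r,262:284,0].tolist())
h=cv2.resize(b[140:175,255:295],None,fx=8,fy=8,interpolation=cv2.INTER_CUBIC)
for nm,lo,hi,z in(("dog",(5,150,130),(17,255,255),.25),("tab",(22,110,150),(36,255,255),.285)):
    m=cv2.inRange(cv2.cvtColor(h,cv2.COLOR_BGR2HSV),lo,hi);cs,_=cv2.findContours(m,0,1)
    for c in cs:
        if cv2.contourArea(c)>150:
            r=cv2.boundingRect(c);print(nm,[(v/8) for v in r])
            y=r[1]+(0.5*r[3] if nm=="tab" else .5*r[3])
            for x in(r[0],r[0]+r[2]):
                p=(x/8-.5+255,y/8-.5+140);P=onz("top",p,z)[:2];print(p,P.round(4),"along",(P@u).round(4))
```

```text
149 [206, 206, 217, 233, 229, 205, 188, 234, 238, 243, 242, 240, 240, 241, 242, 243, 243, 233, 122, 121, 146, 159] [211, 195, 115, 82, 95, 139, 160, 153, 151, 186, 178, 153, 146, 128, 129, 128, 120, 122, 125, 123, 143, 155]
150 [165, 168, 201, 241, 235, 169, 164, 243, 243, 243, 243, 243, 243, 243, 243, 243, 243, 234, 159, 195, 190, 160] [171, 158, 102, 79, 84, 96, 110, 122, 106, 106, 107, 105, 106, 106, 106, 109, 109, 124, 163, 199, 184, 156]
151 [168, 182, 218, 241, 235, 200, 228, 243, 241, 231, 229, 212, 200, 184, 179, 176, 176, 168, 128, 150, 137, 114] [163, 165, 138, 79, 83, 138, 203, 127, 104, 92, 88, 81, 77, 73, 71, 74, 73, 85, 123, 149, 133, 111]
152 [158, 146, 197, 241, 237, 204, 169, 177, 177, 159, 155, 137, 125, 112, 109, 105, 107, 107, 95, 93, 93, 92] [152, 128, 108, 78, 81, 111, 151, 89, 70, 61, 59, 55, 51, 51, 50, 50, 50, 57, 77, 88, 88, 87]
153 [109, 95, 161, 241, 238, 197, 88, 103, 111, 110, 111, 109, 109, 111, 110, 109, 111, 109, 120, 124, 90, 92] [106, 88, 79, 77, 76, 74, 76, 60, 51, 49, 50, 49, 50, 50, 51, 50, 51, 58, 93, 116, 86, 87]
dog [9.75, 9.0, 3.0, 8.125]
(264.25, 152.5625) [0.6273 0.0582] along -0.0211
(267.25, 152.5625) [0.6276 0.0498] along -0.0295
tab [9.25, 28.875, 3.75, 1.75]
(263.75, 169.25) [0.5712 0.0557] along -0.0166
(267.5, 169.25) [0.5715 0.0455] along -0.0267
tab [8.75, 26.125, 4.875, 1.875]
(263.25, 166.5625) [0.5786 0.0573] along -0.0159
(268.125, 166.5625) [0.579  0.0441] along -0.029
tab [14.125, 8.875, 10.625, 4.0]
(268.625, 150.375) [0.6243 0.0443] along -0.0345
(279.25, 150.375) [0.6252 0.0154] along -0.0633
```

Run:
```python
from bench import robot
print(robot.close_job())
```

```text
the job is handed in; nothing more can be done
None
```

The white-framed rack with the yellow tab now hangs upright on the rail above the empty drip tray, with its hook against the loading bay's dog. The job is handed in. It took about 33 s, and the hand-in gave no verdict.

- **Seating:** I brought the rack in level over the lip and touched the rear guide with about 5–6 N. After backing off to mid-channel, I lowered it in 0.5 mm steps. It met the floor about 4 mm above nominal, with roughly 4.5 N borne by the rail, still in hand and about 25 mm right of the dog.
- **Sliding:** I slid it left until the y force rose to about 5 N at the dog, then released it and withdrew.
- **Gap to the dog:** the final top view puts the tab's centre 19.4 mm from the dog's face, against 20 mm for contact. That is touching within about 1 mm.
- **Other things:** the blue rack and the rest look unmoved, and the gripper is clear of everything.

**Checks that disagreed:**
- The two cameras differed by about 4–5 mm in y.
- The vision estimate of the lip height (226 mm) was about 9 mm above what the felt floor implies. I relied on touch for the height and the guide position.
- When I eased back 0.4 mm before releasing, the force stayed at about 4 N and dropped only when the fingers opened.

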